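# Load the last cell and hold the dial's index plunger out

## Robot

A 6-joint arm with a two-finger parallel gripper is mounted at the origin on the work surface. World frame = base frame: x ahead of the robot, y to its left, z up, the work surface at z = 0. Lengths are in m, angles in rad, forces in N, time in s.
With the tool pointing down it reaches from about 0.425 to 1.125 m from the base axis. Payload 14.9 kg.
Tool frame: the origin (TCP) lies midway between the tips of the shut fingers; the grasp point (between the pads) lies 19 mm behind it (grasp_offset is the distance from the TCP to the grasp point, in m); z points along the fingers, y is the line along which they close (so a half turn about z gives the same grasp; the last joint's range is limited). The gripper opens to 91 mm and grips with 3 to 60 N. Pads are 32 mm wide; open, the fingers measure 118 mm over their backs; the gripper's body (76 mm by 178 mm) begins 60 mm behind the grasp point.
Start: joints at [-1.177, 0.379, 1.734, -0, 1.028, -0.033], TCP at [0.29, -0.637, 0.214] pointing down, gripper open.
Joint ranges: [-2.77, 2.77], [-0.74, 2.19], [0, 2.66], [-1.06, 4.2], [0.31, 2.87], [-3.08, 3.08]. Speed limits (rad/s): [1.89, 1.89, 2.39, 3.14, 3.14, 3.14].

## Interface

Orientations are given as a unit quaternion [x, y, z, w].
In Python, from station import get_obs, snapshot, job_done, grasp_offset gives the robot as it stands.
- The arm moves only by the tool send_rows, never from a script. Its argument "motion" is a list of rows, each a list of 3 entries, a list of its own where there are three numbers: the closure, from -1 (fully open) to 1 (shut), so that 0 is half open, then the shift along the tool's x, y, z in units of 40 mm (1.0 is 40 mm), then the turn about the tool's z in rad. In form: [[gripper, [dx, dy, dz], twist], ...]. A call has 1 to 10 rows; each row is the pose to reach, as a shift and turn from the pose commanded when the call began, along the tool's axes at that moment; what a row does not reach only later rows make up. A row lasts 1/12 s, in which the tool goes at most 41.7 mm and 7.16 degrees, less where a joint would pass 70% of its speed; a pose out of reach is approached as far as the arm can. A call with a gripper value outside its range is refused whole. The fingers move at their own pace and stop on an object; "force" is the grip in N (left out, the last holds). Time passes only in rows, so rows that repeat a pose let the fingers close. It gives the time, the measured TCP pose, the force, the opening and the grip force at its end, in the units of the state.
- get_obs(): the state, without advancing time (a new reading comes with each control period).
- snapshot(name): name is "side" or "top"; returns a dict with "img" (420x560x3 uint8, red, green, blue), "intrinsics" (3x3 intrinsics, pixels), "R" (3x3) and "t" (3): a world point X has camera coordinates R X + t. Camera axes: x right, y down, z forward; pixel columns grow to the right and rows downward; lengths in m; the calibration is good to about 2 mm. A picture is of the moment at which its call begins. There is no depth.
- job_done(): hands the job in; it is judged then, once.
The state is a dict: "t": time; "q": joint angles; "qvel": joint speeds; "joint_torque": joint torques, N m; "ee_pos": TCP position; "tcp_rot": TCP orientation; "ft_force": force on the tool from outside, world axes, zero at the start; "ft_torque": the same for the moment, N m; "grip_width": finger opening in m; "gripper_force": force on a finger pad.
Only numpy, scipy, OpenCV 4.12 (cv2) and the standard library are available. Lean on these libraries where they do the work, as an engineer would, in place of code of your own. Each camera call takes 0.05 s, during which the arm holds its last target. There are 200 camera calls.

## Task

Fill the last pocket of the welding dial: take the one pink cell out of the blue rack and lower it, nub end up as it stands, right down into the empty pocket at the end of the row nearer the robot; do not drop it in. Only when the cell is home and let go, grip the red knob of the index plunger, pull it straight up as far as it goes and keep holding it there, the pin clear of its hole, so that I can swing the dial round: finish while still holding the knob up. Do not turn the dial yourself, and leave the blue cells, the glue bottle, the reel, the meter and the screwdriver where they are.

Things in the scene. Friction and masses are not known exactly. Their poses are not given: they have to be found in the camera images.
- pink_cell: Cell to load: 18650 battery cell, upright cylinder 18.4 mm in diameter, 65 mm tall, 46 g, pink sleeve, reddish top with a steel nub (1 mm proud). Origin: centre of its underside, z up along it. Starts upright in any one of the four rack holes: underside 6 mm, top 71 mm above the bench, 41 mm of it standing out of the rack.
- rack: Blue plastic rack fixed to the bench, 150 x 42 x 30 mm (x, y, z); origin: centre of its underside. Four holes, 21.4 mm in diameter, 24 mm deep, in a row along its x at -54, -18, 18 and 54 mm. The pink cell and three blue ones stand in them in any order. Room for fingers on both long sides: grip across the row (along the rack's y).
- blue_cell1: Blue-sleeved cell in the rack, same size as the pink one, origin at its underside; another batch, to be left where it stands.
- blue_cell2: Second blue-sleeved cell in the rack, likewise to be left.
- blue_cell3: Third blue-sleeved cell in the rack, likewise to be left.
- fixture: Two-station indexing dial, fixed to the bench. Origin: on the bench under the dial's axis; its x points from the near row to the far row, roughly away from the robot. Steel base plate 244 mm (x) by 272 mm (y -150 to 122), 18 mm high; on it the round aluminium dial, 228 mm in diameter, top at 44 mm. A black ball on a post to turn it by is at x 0, y 74, top at 89 mm.
- near_row (a point): Middle of the near row, on top of its black nest block (31 x 104 mm, top 74 mm above the bench, row along the fixture's y, 52 mm from the dial's axis). Places at y -36, -12, 12, 36 mm from here: three hold fixed pink cells (tops 113 mm above the bench), the one at y +36 is empty. Axes as the dial's.
- far_row (a point): Middle of the far row, on top of its nest block, same as the near one but full: four fixed pink cells (tops 113 mm) under a welded metal strip. Nothing to do here. 104 mm beyond the near row along the fixture's x.
- pocket (a point): Centre of the floor of the empty pocket, 48 mm above the bench; axes as the dial's (x across the row, y along it). Round hole 20.4 mm in diameter, 26 mm deep, 2 mm chamfer, mouth 74 mm above the bench. A cell that is home stands on this floor, its top at 113 mm. The next cell is 24 mm off towards -y; across the row there is room for fingers on both sides.
- dial (a joint): Turn of the dial, rad: 0 as it stands, positive anticlockwise from above. The pin locks it (play under 0.01 rad) while in its hole; once the pin is out the dial turns freely against light friction (0.25 N m).
- index_plunger (a joint): How far the index plunger is pulled up, m: 0 with its pin home in the dial, 0.012 at its stop. A spring pulls it down: about 6 N to start, 15 N at the stop; it snaps home when let go. The 8 mm pin goes 8 mm deep into its hole. Held fully up means above 0.010.
- knob_grip (a point): On the axis of the index plunger's round red pull knob (32 mm in diameter, 16 mm high, on a 20 mm neck 6 mm high), 9 mm below its top: 103 mm above the bench with the pin home; it rises with the plunger. At x 0, y -102 mm of the fixture. Under the knob: a 23 mm nut (top 76 mm), a 16 mm threaded neck, and the grey bracket (44 mm wide, y -89 to -142, top 68 mm). Free all round.
- glue_bottle: White glue bottle, 52 mm in diameter, 136 mm tall with its green nozzle, standing; origin: centre of its underside. To be left.
- strip_reel: Reel of nickel strip lying flat, black flanges 84 mm in diameter, 18 mm high; origin: centre of its underside. To be left.
- meter: Yellow multimeter lying flat, 140 x 72 mm, 41 mm high at its dial; origin: centre of its underside. To be left.
- driver: Screwdriver, 170 mm long, lying flat; origin under its middle. To be left.

How it is judged:
By the outcome, as a careful person would: the job done as asked, in the order asked, and still so for the second after the job is handed in, while the arm keeps its last pose, push and grip.
It also fails if it takes over 51 s, if anything falls off the work surface, if the arm or the gripper's body presses on something with over 40 N, if the wrist force passes 120 N, or if a joint passes its speed limit or range.

## Working session

There is one attempt and no reset: what is moved stays moved. The work goes in short steps, Python scripts to look and compute and a tool call to move; the robot and the scene stay as the last step left them, time stands still between calls to the robot, and variables do not carry over. Pictures are saved under pics/ and viewed, at most 10 in all, crops included, and the job is handed in when it is done.

Besides the shell and the picture viewer there is one more tool, called after "Emit:" as a command line: name --argument value ..., lists and objects as JSON in quotes. send_rows: Moves the arm, as the interface text tells. Its arguments: {"type":"object","properties":{"motion":{"type":"array"},"force":{"type":"number"}},"required":["motion"]}

```bash
mkdir -p pics; ls
python3 - <<'E'
from station import *
import cv2,numpy as np
o=get_obs();print(o['t'],o['ee_pos'],o['tcp_rot'],o['grip_width'],grasp_offset)
for n in('top','side'):
    s=snapshot(n);cv2.imwrite(f'pics/{n}0.png',s['img'][:,:,::-1]);np.savez(f'{n}0.npz',**s)
    print(n,s['intrinsics'].tolist(),(-s['R'].T@s['t']).round(3),s['R'].round(3).tolist())
E
```

```text
pics
0.0 [ 0.28959567 -0.63685724  0.21331188] [ 9.77318111e-01  2.11775900e-01 -1.00379651e-04 -5.16997341e-04] 0.0912995020759439 0.0188
top [[402.1450642107477, 0.0, 279.40878882471026], [0.0, 402.1450642107477, 206.31311463735233], [0.0, 0.0, 1.0]] [0.328 0.032 1.311] [[0.017, -0.999, 0.033], [-0.985, -0.023, -0.17], [0.171, -0.029, -0.985]]
side [[393.47128137870396, 0.0, 282.93574746813664], [0.0, 393.47128137870396, 209.60559261789746], [0.0, 0.0, 1.0]] [-0.083  0.726  0.815] [[-0.75, -0.662, -0.009], [-0.395, 0.459, -0.796], [0.531, -0.593, -0.606]]
```

View pics/top0.png

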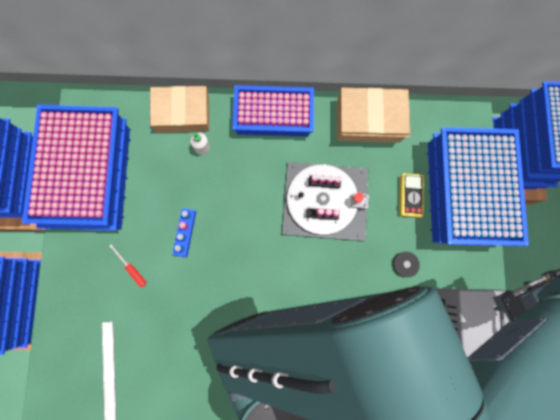

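View pics/side0.png

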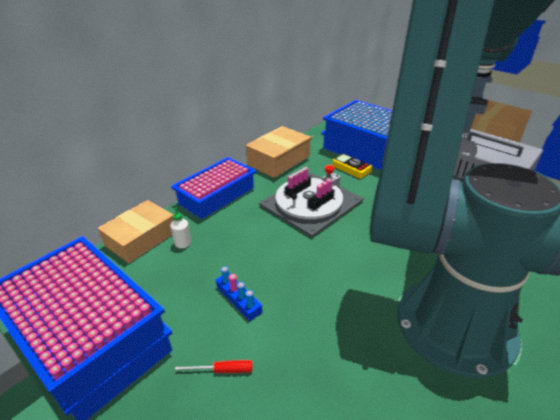

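The top view shows the rack near (184,232) with the pink cell near (183,226), the dial near (323,199) and the red knob near (359,199). Next I'll view enlarged crops of both views.

Run:
```python
import cv2,numpy as np
t=cv2.imread('pics/top0.png');s=cv2.imread('pics/side0.png')
f=lambda i,x,y,w,h,k:cv2.resize(i[y:y+h,x:x+w],(w*k,h*k),interpolation=cv2.INTER_CUBIC)
a=np.vstack([np.hstack([f(t,275,150,100,100,4),np.hstack([f(t,164,200,40,64,4),np.zeros((256,240,3),np.uint8)])[:,:400].repeat(1,0) if 0 else cv2.copyMakeBorder(f(t,160,200,50,64,6),0,16,0,100,cv2.BORDER_CONSTANT)]),
 ]) if 1 else 0
b=np.hstack([f(s,255,155,115,80,4)[:200*2-80],cv2.copyMakeBorder(f(s,205,255,70,70,4),0,40,0,0,cv2.BORDER_CONSTANT)])
cv2.imwrite('pics/c1.png',a);cv2.imwrite('pics/c2.png',b);print(a.shape,b.shape)
```

```text
(400, 800, 3) (320, 740, 3)
```

View pics/c1.png

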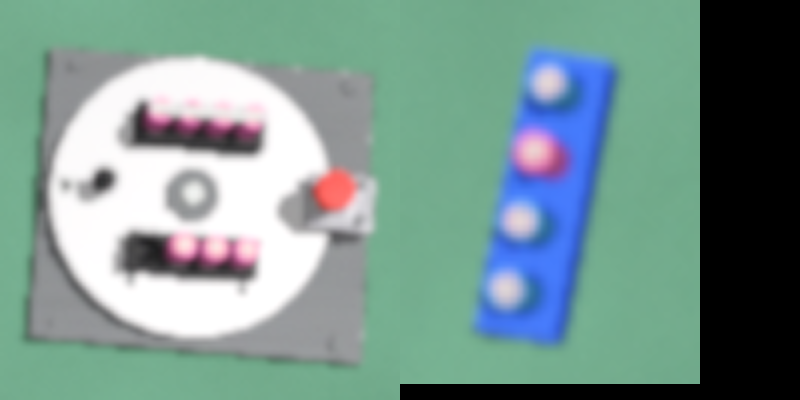

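View pics/c2.png

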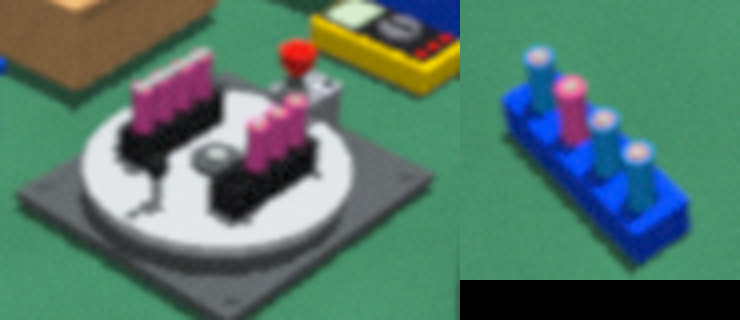

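Top-view crop: base plate, white dial, near row with its empty place at the left end, and knob at about (358,197). The rack's pink cell is second from the top, at about (182,225). Side-view crop agrees. Now I'll measure.

```bash
cat > h.py <<'E'
import cv2,numpy as np
from scipy.spatial.transform import Rotation as Ro
def load(n):
    return dict(np.load(n+'.npz'))
def ray(s,uv,z):
    d=s['R'].T@np.linalg.inv(s['intrinsics'])@np.array([uv[0],uv[1],1.]);c=-s['R'].T@s['t']
    return c+d*(z-c[2])/d[2]
def tri(pairs):
    A=0;b=0
    for s,uv in pairs:
        d=s['R'].T@np.linalg.inv(s['intrinsics'])@np.array([uv[0],uv[1],1.]);d/=np.linalg.norm(d)
        P=np.eye(3)-np.outer(d,d);A=A+P;b=b+P@(-s['R'].T@s['t'])
    return np.linalg.solve(A,b)
def proj(s,X):
    p=s['intrinsics']@(s['R']@np.asarray(X)+s['t']);return p[:2]/p[2]
def blobs(s,box,fn,k=6,amin=1,amax=1e9):
    x,y,w,h=box;c=s['img'][y:y+h,x:x+w]
    c=cv2.resize(c,(w*k,h*k),interpolation=cv2.INTER_CUBIC)
    m=fn(cv2.cvtColor(c,cv2.COLOR_RGB2HSV).astype(int),c.astype(int)).astype(np.uint8)
    n,_,st,ce=cv2.connectedComponentsWithStats(m)
    return [(((ce[i]+.5)/k-.5+[x,y]),st[i,4]/k/k) for i in range(1,n) if amin<st[i,4]/k/k<amax],m
E
python3 - <<'E'
from h import *
t=load('top0');s=load('side0')
bt,_=blobs(t,(160,200,50,64),lambda H,c:(c[:,:,0]>175),amin=5)
bs,_=blobs(s,(205,255,70,70),lambda H,c:(c[:,:,0]>155)&(c[:,:,1]>90),amin=3)
for b,a in bt: print('top cell',b.round(1),round(a,1),ray(t,b,.071).round(4))
for b,a in bs: print('side cell',b.round(1),round(a,1),ray(s,b,.071).round(4))
for s_,box,n in((t,(345,180,25,30),'t'),(s,(315,155,30,30),'s')):
    r,_=blobs(s_,box,lambda H,c:(c[:,:,0]>170)&(c[:,:,1]<120)&(c[:,:,2]<130),amin=10)
    for b,a in r: print('knob',n,b.round(1),round(a,1),ray(s_,b,.112).round(4),ray(s_,b,.106).round(4))
r,_=blobs(t,(305,200,45,30),lambda H,c:(c[:,:,0]>150)&(c[:,:,0]-c[:,:,1]>25),amin=2)
for b,a in r: print('near t',b.round(1),round(a,1),ray(t,b,.113).round(4))
# plate: grey contour outline
x0,y0,k=275,150,4
c=cv2.resize(t['img'][150:250,275:375],None,fx=4,fy=4,interpolation=cv2.INTER_CUBIC)
H=cv2.cvtColor(c,cv2.COLOR_RGB2HSV)
m=(H[:,:,1]<50).astype(np.uint8)
cs,_=cv2.findContours(m,cv2.RETR_EXTERNAL,cv2.CHAIN_APPROX_NONE)
p=max(cs,key=cv2.contourArea)[:,0]; P=np.array([ray(t,((q+.5)/k-.5)+[x0,y0],.018)[:2] for q in p])
(cx,cy),wh,ang=cv2.minAreaRect((P*1000).astype(np.float32));print('plate',cx,cy,wh,ang)
# dial
m=((H[:,:,1]<25)&(H[:,:,2]>225)).astype(np.uint8)
cs,_=cv2.findContours(m,cv2.RETR_EXTERNAL,cv2.CHAIN_APPROX_NONE)
p=cv2.convexHull(max(cs,key=cv2.contourArea))[:,0]; P=np.array([ray(t,((q+.5)/k-.5)+[x0,y0],.044)[:2] for q in p])
A=np.c_[2*P,np.ones(len(P))];w=np.linalg.lstsq(A,(P**2).sum(1),rcond=None)[0];print('dial',w[:2],np.sqrt(w[2]+w[0]**2+w[1]**2))
E
```

```text
top cell [184.2 213.2] 15.4 [0.5146 0.2895 0.071 ]
top cell [182.1 224.8] 37.9 [0.4784 0.2939 0.071 ]
top cell [179.4 236.3] 16.7 [0.4427 0.3    0.071 ]
top cell [177.2 247.6] 14.8 [0.4079 0.3048 0.071 ]
side cell [224.  268.6] 11.3 [0.5169 0.2892 0.071 ]
side cell [232.4 276. ] 31.3 [0.4811 0.2925 0.071 ]
side cell [240.5 284.3] 14.3 [0.4451 0.2984 0.071 ]
side cell [249.  292.5] 15.1 [0.4099 0.3031 0.071 ]
knob t [357.6 197.3] 59.7 [ 0.5695 -0.2428  0.112 ] [ 0.5707 -0.2442  0.106 ]
knob s [329.3 167.1] 40.5 [ 0.5715 -0.2463  0.112 ] [ 0.577  -0.2546  0.106 ]
near t [328.2 211.6] 136.2 [ 0.5229 -0.152   0.113 ]
plate 576.968505859375 -160.7550811767578 (280.2689514160156, 249.5487823486328) 86.54126739501953
dial [ 0.57658038 -0.14477447] 0.11252873815592246
```

```bash
cat > go.py <<'E'
import sys
from h import *
from station import get_obs
a=[float(v) for v in sys.argv[1:]]
o=get_obs();R=Ro.from_quat(o['tcp_rot']).as_matrix();p=np.array(o['ee_pos']);yaw=np.arctan2(R[1,0],R[0,0])
print('t',round(o['t'],2),'p',p.round(4),'yaw',np.degrees(yaw).round(2),'w',round(o['grip_width'],4),'q',np.round(o['q'],2))
for i in range(0,len(a),4):
    d=R.T@(np.array(a[i:i+3])-p)/.04
    tw=(yaw-np.radians(a[i+3])+np.pi)%(2*np.pi)-np.pi
    print('shift',d.round(3),'twist',tw.round(4))
E
python3 go.py .53 -.25 .2 -8.2 .53 .1 .2 -8.2
```

```text
t 0.1 p [ 0.2896 -0.6369  0.2134] yaw 24.46 w 0.0912 q [-1.18  0.38  1.73 -0.    1.03 -0.03]
shift [ 9.474 -6.317  0.341] twist 0.5699
shift [ 13.096 -14.282   0.348] twist 0.5699
```

Emit:
send_rows --motion '[[-1, [9.5, -6.3, 0.3], 0.57], [-1, [9.5, -6.3, 0.3], 0.57], [-1, [9.5, -6.3, 0.3], 0.57], [-1, [9.5, -6.3, 0.3], 0.57], [-1, [9.5, -6.3, 0.3], 0.57], [-1, [9.5, -6.3, 0.3], 0.57], [-1, [9.5, -6.3, 0.3], 0.57], [-1, [9.5, -6.3, 0.3], 0.57], [-1, [9.5, -6.3, 0.3], 0.57], [-1, [9.5, -6.3, 0.3], 0.57]]'

```text
t: 0.93
ee_pos: [0.5108, -0.2824, 0.2029]
tcp_rot: [0.997, -0.072, -0.0, -0.0]
ft_force: [0.2, -0.5, -0.2]
grip_width: 0.0913
gripper_force: 0.0
```

```bash
python3 go.py .5 .25 .17 -8.2
```

```text
t 0.93 p [ 0.5108 -0.2824  0.2029] yaw -8.21 w 0.0913 q [-0.54  0.21  1.98 -0.    0.95  1.17]
shift [ -2.169 -13.134   0.822] twist -0.0002
```

Emit:
send_rows --motion '[[-1, [-2.2, -13.1, 0.8], 0], [-1, [-2.2, -13.1, 0.8], 0], [-1, [-2.2, -13.1, 0.8], 0], [-1, [-2.2, -13.1, 0.8], 0], [-1, [-2.2, -13.1, 0.8], 0], [-1, [-2.2, -13.1, 0.8], 0], [-1, [-2.2, -13.1, 0.8], 0], [-1, [-2.2, -13.1, 0.8], 0], [-1, [-2.2, -13.1, 0.8], 0], [-1, [-2.2, -13.1, 0.8], 0]]'

```text
t: 1.77
ee_pos: [0.5, 0.1335, 0.1778]
tcp_rot: [0.997, -0.072, 0.0, 0.0]
ft_force: [0.5, 0.7, 0.6]
grip_width: 0.0909
gripper_force: 0.0
```

```bash
python3 go.py .4797 .2937 .12 -8.2
```

```text
t 1.77 p [0.5    0.1335 0.1778] yaw -8.21 w 0.0909 q [ 0.22  0.14  2.12 -0.    0.88  1.93]
shift [-1.074 -3.892  1.446] twist -0.0001
```

Emit:
send_rows --motion '[[-1, [-1.0, -3.8, 1.2], 0], [-1, [-1.0, -3.8, 1.2], 0], [-1, [-1.0, -3.8, 1.2], 0], [-1, [-1.0, -3.8, 1.2], 0], [-1, [-1.0, -3.8, 1.2], 0], [-1, [-1.0, -3.8, 1.2], 0], [-1, [-1.0, -3.8, 1.2], 0], [-1, [-1.0, -3.8, 1.2], 0]]'

```text
t: 2.43
ee_pos: [0.4829, 0.2868, 0.1302]
tcp_rot: [0.997, -0.072, 0.0, -0.0]
ft_force: [0.2, -0.3, 0.2]
grip_width: 0.0914
gripper_force: 0.0
```

```bash
python3 go.py .4797 .2937 .037 -8.2
python3 - <<'E'
from station import *
import cv2,numpy as np
a=[]
for n,(x,y,w,h) in(('top',(150,190,66,70)),('side',(190,235,90,90))):
    s=snapshot(n);np.savez(f'{n}1.npz',**s);c=s['img'][y:y+h,x:x+w,::-1];a.append(cv2.resize(c,(360,360),interpolation=cv2.INTER_CUBIC))
cv2.imwrite('pics/c3.png',np.hstack(a))
E
```

```text
t 2.43 p [0.4829 0.2868 0.1302] yaw -8.26 w 0.0914 q [ 0.49  0.28  2.05 -0.    0.81  2.21]
shift [-0.105 -0.16   2.329] twist -0.001
```

View pics/c3.png

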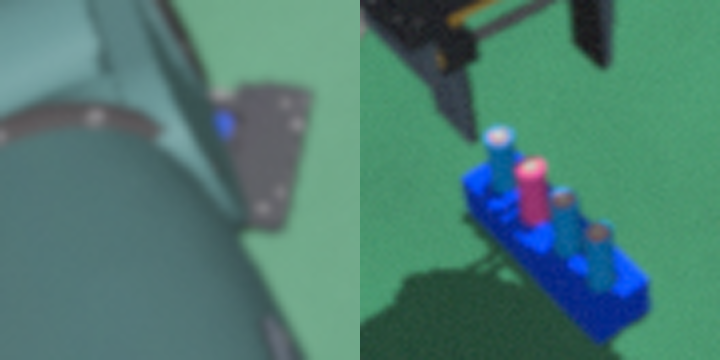

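The side view shows the open fingers above the rack, either side of the pink cell's row position. The arm hides the rack from the top camera. Descending now.

Emit:
send_rows --motion '[[-1, [-0.1, -0.16, 0.5], 0], [-1, [-0.1, -0.16, 1.0], 0], [-1, [-0.1, -0.16, 1.6], 0], [-1, [-0.1, -0.16, 2.1], 0], [-1, [-0.1, -0.16, 2.3], 0], [-1, [-0.1, -0.16, 2.3], 0], [-1, [-0.1, -0.16, 2.3], 0]]'

```text
t: 3.12
ee_pos: [0.4801, 0.2943, 0.0385]
tcp_rot: [0.997, -0.072, 0.0, -0.0]
ft_force: [0.2, 0.6, 0.1]
grip_width: 0.0912
gripper_force: 0.0
```

Emit:
send_rows --motion '[[0.5, [0, 0, 0], 0], [0.8, [0, 0, 0], 0], [1, [0, 0, 0], 0], [1, [0, 0, 0], 0], [1, [0, 0, 0], 0], [1, [0, 0, 0], 0], [1, [0, 0, 0], 0], [1, [0, 0, 0], 0]]' --force 25

```text
t: 3.78
ee_pos: [0.4797, 0.2946, 0.0379]
tcp_rot: [0.997, -0.071, -0.0, 0.0]
ft_force: [-0.4, 0.9, -0.0]
grip_width: 0.0404
gripper_force: 0.0
```

Emit:
send_rows --motion '[[1, [0, 0, 0], 0], [1, [0, 0, 0], 0], [1, [0, 0, 0], 0], [1, [0, 0, 0], 0], [1, [0, 0, 0], 0], [1, [0, 0, 0], 0], [1, [0, 0, 0], 0]]'

```text
t: 4.37
ee_pos: [0.4797, 0.2945, 0.0379]
tcp_rot: [0.997, -0.072, -0.0, -0.0]
ft_force: [0.5, -0.5, -0.6]
grip_width: 0.0175
gripper_force: 25.0
```

Emit:
send_rows --motion '[[1, [0, 0, -0.3], 0], [1, [0, 0, -0.8], 0], [1, [0, 0, -1.5], 0], [1, [0, 0, -2.3], 0], [1, [0, 0, -3.2], 0], [1, [0, 0, -4.0], 0], [1, [0, 0, -4.0], 0], [1, [0, 0, -4.0], 0]]'

```text
t: 5.03
ee_pos: [0.4805, 0.2951, 0.2005]
tcp_rot: [0.997, -0.072, 0.002, -0.001]
ft_force: [-0.8, 0.8, -0.5]
grip_width: 0.0178
gripper_force: 25.0
```

```bash
python3 go.py .527 -.10 .19 -93.5 .527 -.10 .19 86.5
```

```text
t 5.03 p [0.4805 0.2951 0.2005] yaw -8.2 w 0.0178 q [ 0.51  0.18  2.02 -0.    0.93  2.22]
shift [2.557 9.61  0.247] twist 1.4887
shift [2.557 9.61  0.247] twist -1.6529
```

Emit:
send_rows --motion '[[1, [2.5, 9.2, 0.2], -1.65], [1, [2.5, 9.2, 0.2], -1.65], [1, [2.5, 9.2, 0.2], -1.65], [1, [2.5, 9.2, 0.2], -1.65], [1, [2.5, 9.2, 0.2], -1.65], [1, [2.5, 9.2, 0.2], -1.65], [1, [2.5, 9.2, 0.2], -1.65], [1, [2.5, 9.2, 0.2], -1.65], [1, [2.5, 9.2, 0.2], -1.65], [1, [2.5, 9.2, 0.2], -1.65]]'

```text
t: 5.87
ee_pos: [0.5247, -0.0809, 0.1889]
tcp_rot: [0.879, 0.476, -0.001, -0.001]
ft_force: [1.4, -0.6, -0.4]
grip_width: 0.0182
gripper_force: 25.0
```

```bash
python3 go.py .527 -.106 .18 86.5
```

```text
t 5.87 p [ 0.5247 -0.0809  0.1889] yaw 56.85 w 0.0182 q [-0.2   0.15  2.09  0.    0.91  0.38]
shift [-0.494  0.39   0.223] twist -0.5175
```

Emit:
send_rows --motion '[[1, [-0.5, 0.4, 0.6], -0.51], [1, [-0.5, 0.4, 0.6], -0.51], [1, [-0.5, 0.4, 0.6], -0.51], [1, [-0.5, 0.4, 0.6], -0.51], [1, [-0.5, 0.4, 0.6], -0.51], [1, [-0.5, 0.4, 0.6], -0.51], [1, [-0.5, 0.4, 0.6], -0.51], [1, [-0.5, 0.4, 0.6], -0.51]]'

```text
t: 6.53
ee_pos: [0.5278, -0.1046, 0.1658]
tcp_rot: [0.734, 0.679, -0.0, -0.0]
ft_force: [0.2, 1.0, -0.9]
grip_width: 0.0179
gripper_force: 25.0
```

```bash
python3 go.py .5269 -.1058 .082 86.5
python3 - <<'E'
from station import *
import cv2,numpy as np
a=[]
for n,(x,y,w,h) in(('top',(275,150,100,100)),('side',(255,145,110,110))):
    s=snapshot(n);np.savez(f'{n}2.npz',**s);c=s['img'][y:y+h,x:x+w,::-1];a.append(cv2.resize(c,(400,400),interpolation=cv2.INTER_CUBIC))
cv2.imwrite('pics/c4.png',np.hstack(a))
E
```

```text
t 6.53 p [ 0.5278 -0.1046  0.1658] yaw 85.59 w 0.0179 q [-0.24  0.19  2.09  0.    0.86 -0.16]
shift [-0.033 -0.02   2.094] twist -0.0159
```

View pics/c4.png

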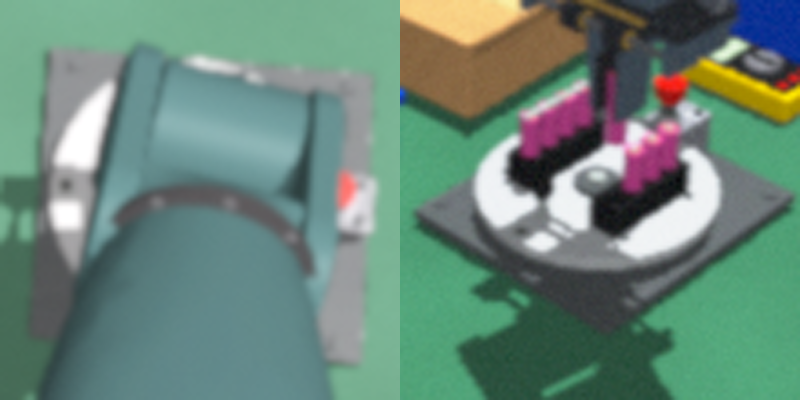

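The side view shows the held cell hanging just below the fingers at about (313,178), with the three fixed cells' tops at about (319,186), (324,183) and (329,180). The arm hides the top view. I'll use the side view to check the held cell's offset from the fixed cells.

Run:
```python
from h import *
s=load('side2');k=8;x,y,w,h=300,160,50,45
c=cv2.resize(s['img'][y:y+h,x:x+w],None,fx=k,fy=k,interpolation=cv2.INTER_CUBIC)
a=np.radians(-3.46);C=np.array([.5766,-.1448]);ex=np.array([np.cos(a),np.sin(a)]);ey=np.array([-ex[1],ex[0]])
d=c.copy()
def mark(X,col):
    u=(proj(s,X)-[x,y]+.5)*k;cv2.circle(d,tuple(int(v) for v in u),3,col,-1);return (u/k+[x,y]-.5).round(2)
for j in(-.036,-.012,.012): 
    P=C-.052*ex+j*ey;print(mark([*P,.113],(0,255,0)));mark([*P,.074],(0,255,0))
P=C-.052*ex+.036*ey;print('pocket',P);mark([*P,.074],(255,255,0))
T=np.array([.5278,-.1046]);print('held bot',mark([*T,.134],(0,255,255)),'tcp',mark([*T,.166],(0,255,255)))
H=cv2.cvtColor(c,cv2.COLOR_RGB2HSV).astype(int)
m=(c[:,:,0].astype(int)-c[:,:,1]>35)&(H[:,:,0]>140)
for r in (172,174,176,178,179,180,181,182,183,184,186,188,190,192):
    z=np.flatnonzero(np.diff(np.r_[0,m[int((r-y+.5)*k)],0]));print(r,((z+0.)/k+x-.5).round(2))
cv2.imwrite('pics/c5.png',np.hstack([c,d])[:,:,::-1])
```

```text
[329.01 180.24]
[324.24 183.16]
[319.38 186.15]
pocket [ 0.52686745 -0.10572733]
held bot [314.22 183.68] tcp [314.62 174.99]
172 [299.5  307.   311.12 313.5  331.62 332.12]
174 [299.5  307.5  311.12 313.5  328.38 328.5 ]
176 [299.5  307.75 311.25 313.5 ]
178 [299.5  307.62 310.88 316.5  326.62 330.12]
179 [299.5  307.12 310.75 316.88 325.12 331.5 ]
180 [299.5  304.   310.5  316.88 324.5  331.88]
181 [299.5  303.   310.5  316.88 322.   331.88]
182 [299.5  301.88 310.38 316.88 321.12 331.5 ]
183 [310.75 316.88 320.38 331.5 ]
184 [312.12 318.25 319.38 331.25]
186 [316. 331.]
188 [316.38 330.88]
190 [316.5 331. ]
192 [316.12 327.12]
```

View pics/c5.png

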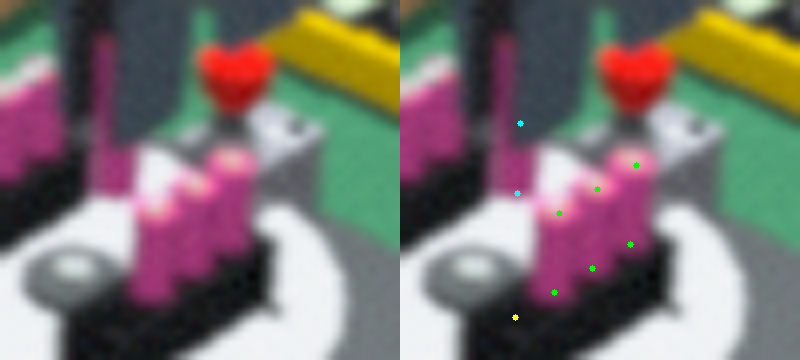

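Run:
```python
from h import *
s=load('side2');i=s['img'].astype(int)
for u in(311,312,313,314,315): print(u,[(v,*i[v,u]) for v in range(180,188)])
print('fixed top, u=328/329');
for u in(328,329): print(u,[(v,*i[v,u]) for v in range(175,184)])
print((s['R']@[.5278,-.1046,.134]+s['t']))
```

```text
311 [(180, np.int64(117), np.int64(68), np.int64(100)), (181, np.int64(119), np.int64(69), np.int64(100)), (182, np.int64(118), np.int64(66), np.int64(101)), (183, np.int64(126), np.int64(82), np.int64(109)), (184, np.int64(153), np.int64(131), np.int64(147)), (185, np.int64(200), np.int64(197), np.int64(205)), (186, np.int64(231), np.int64(233), np.int64(236)), (187, np.int64(237), np.int64(240), np.int64(242))]
312 [(180, np.int64(145), np.int64(71), np.int64(114)), (181, np.int64(146), np.int64(72), np.int64(116)), (182, np.int64(146), np.int64(72), np.int64(117)), (183, np.int64(150), np.int64(80), np.int64(123)), (184, np.int64(176), np.int64(140), np.int64(165)), (185, np.int64(222), np.int64(220), np.int64(226)), (186, np.int64(237), np.int64(240), np.int64(242)), (187, np.int64(237), np.int64(241), np.int64(243))]
313 [(180, np.int64(156), np.int64(62), np.int64(119)), (181, np.int64(153), np.int64(57), np.int64(115)), (182, np.int64(157), np.int64(62), np.int64(118)), (183, np.int64(159), np.int64(66), np.int64(121)), (184, np.int64(184), np.int64(130), np.int64(161)), (185,
[... 1273 characters left out ...]
.int64(229), np.int64(157), np.int64(170)), (181, np.int64(222), np.int64(109), np.int64(156)), (182, np.int64(191), np.int64(71), np.int64(136)), (183, np.int64(171), np.int64(57), np.int64(127))]
329 [(175, np.int64(68), np.int64(65), np.int64(65)), (176, np.int64(75), np.int64(79), np.int64(77)), (177, np.int64(113), np.int64(104), np.int64(110)), (178, np.int64(171), np.int64(132), np.int64(148)), (179, np.int64(225), np.int64(168), np.int64(182)), (180, np.int64(231), np.int64(163), np.int64(174)), (181, np.int64(221), np.int64(115), np.int64(155)), (182, np.int64(182), np.int64(71), np.int64(129)), (183, np.int64(162), np.int64(58), np.int64(120))]
[ 0.09773556 -0.08100145  1.22942382]
```

Emit:
send_rows --motion '[[1, [-0.05, -0.035, 0.3], -0.016], [1, [-0.05, -0.035, 0.6], -0.016], [1, [-0.05, -0.035, 0.9], -0.016], [1, [-0.05, -0.035, 1.2], -0.016], [1, [-0.05, -0.035, 1.34], -0.016], [1, [-0.05, -0.035, 1.34], -0.016], [1, [-0.05, -0.035, 1.34], -0.016], [1, [-0.05, -0.035, 1.34], -0.016]]'

```text
t: 7.3
ee_pos: [0.5268, -0.1067, 0.1127]
tcp_rot: [0.727, 0.686, 0.0, 0.0]
ft_force: [-0.6, -0.6, -0.3]
grip_width: 0.0179
gripper_force: 25.0
```

```bash
python3 go.py .5264 -.1066 .082 86.5
python3 - <<'E'
from h import *
from station import *
s=snapshot('side');np.savez('side3.npz',**s)
o=get_obs();T=o['ee_pos'];print(o['ft_force'])
k=12;x,y,w,h=300,165,50,45
c=cv2.resize(s['img'][y:y+h,x:x+w],None,fx=k,fy=k,interpolation=cv2.INTER_CUBIC)
a=np.radians(-3.46);C=np.array([.5766,-.1448]);ex=np.array([np.cos(a),np.sin(a)]);ey=np.array([-ex[1],ex[0]])
print('held bot',proj(s,[*T[:2],T[2]-.032]).round(2),'tcp',proj(s,T).round(2))
for j in(-.036,-.012,.012,.036): print(j,proj(s,[*(C-.052*ex+j*ey),.074]).round(2))
H=cv2.cvtColor(c,cv2.COLOR_RGB2HSV).astype(int)
m=(c[:,:,0].astype(int)-c[:,:,1]>45)&(H[:,:,0]>140)
for r in range(186,206):
    z=np.flatnonzero(np.diff(np.r_[0,m[int((r-y+.5)*k)],0]));print(r,((z+0.)/k+x-.5).round(2))
cv2.imwrite('pics/c6.png',c[:,:,::-1])
E
```

```text
t 7.3 p [ 0.5268 -0.1067  0.1127] yaw 86.67 w 0.0179 q [-0.24  0.28  2.1   0.    0.76 -0.19]
shift [ 0.002 -0.011  0.768] twist 0.0029
[-0.22605833  0.02869326 -0.9243287 ]
held bot [314.19 197.33] tcp [314.59 189.08]
-0.036 [328.28 190.12]
-0.012 [323.6  193.09]
0.012 [318.82 196.12]
0.036 [313.93 199.22]
186 [311.42 313.5  322.17 330.75]
187 [311.58 313.5  321.92 330.67]
188 [312.08 313.42 321.33 330.67]
189 [312.42 313.17 320.33 330.83]
190 [312.5  313.08 318.92 330.83]
191 [312.   313.25 317.17 329.92]
192 [312.08 314.   315.   326.75]
193 [311.92 326.25]
194 [311.83 325.25]
195 [311.58 321.92]
196 [311.42 321.33]
197 [311.33 320.83]
198 [311.67 317.17]
199 [313.25 315.67]
200 []
201 []
202 []
203 []
204 []
205 []
```

View pics/c6.png

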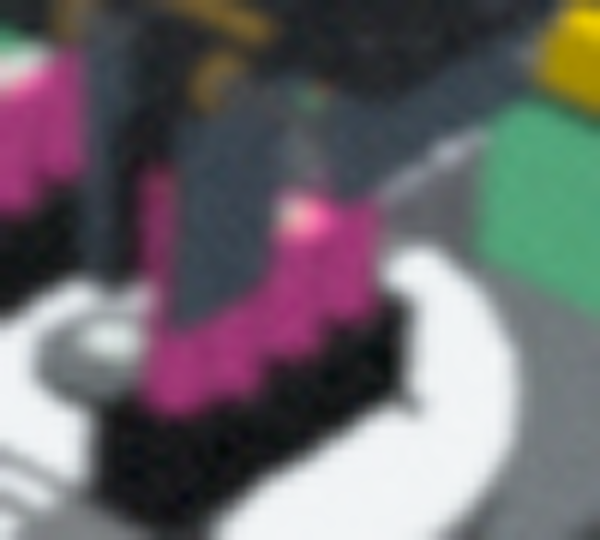

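Image: the held cell's bottom edge at about row 199 lines up with the staircase of fixed-cell bottoms (191, 194.3, 197.5). It is within about 1.5 mm of the pocket axis, inside the chamfer's reach. I'll lower gently and watch the force.

Emit:
send_rows --motion '[[1, [0.012, 0.012, 0.05], 0], [1, [0.012, 0.012, 0.1], 0], [1, [0.012, 0.012, 0.15], 0], [1, [0.012, 0.012, 0.2], 0], [1, [0.012, 0.012, 0.25], 0], [1, [0.012, 0.012, 0.28], 0], [1, [0.012, 0.012, 0.28], 0]]'

```text
t: 7.93
ee_pos: [0.527, -0.1062, 0.101]
tcp_rot: [0.727, 0.686, -0.0, -0.0]
ft_force: [0.4, 0.7, -0.1]
grip_width: 0.0176
gripper_force: 25.0
```

Emit:
send_rows --motion '[[1, [0, 0, 0.06], 0], [1, [0, 0, 0.12], 0], [1, [0, 0, 0.18], 0], [1, [0, 0, 0.24], 0], [1, [0, 0, 0.3], 0], [1, [0, 0, 0.36], 0], [1, [0, 0, 0.42], 0], [1, [0, 0, 0.46], 0], [1, [0, 0, 0.46], 0]]'

```text
t: 8.68
ee_pos: [0.527, -0.1062, 0.0825]
tcp_rot: [0.727, 0.686, -0.0, -0.0]
ft_force: [0.6, 0.4, -1.1]
grip_width: 0.0179
gripper_force: 25.0
```

Emit:
send_rows --motion '[[1, [0, 0, 0.02], 0], [1, [0, 0, 0.04], 0], [1, [0, 0, 0.055], 0], [1, [0, 0, 0.065], 0], [1, [0, 0, 0.065], 0]]'

```text
t: 9.1
ee_pos: [0.5271, -0.1062, 0.0802]
tcp_rot: [0.727, 0.686, 0.0, 0.0]
ft_force: [1.4, 0.4, -1.1]
grip_width: 0.0179
gripper_force: 25.0
```

Emit:
send_rows --motion '[[1, [0, 0, 0.01], 0], [1, [0, 0, 0.02], 0], [1, [0, 0, 0.03], 0], [1, [0, 0, 0.03], 0]]'

```text
t: 9.43
ee_pos: [0.5273, -0.1063, 0.0798]
tcp_rot: [0.727, 0.686, 0.0, 0.0]
ft_force: [-4.7, 2.0, 14.0]
grip_width: 0.0179
gripper_force: 25.0
```

Emit:
send_rows --motion '[[0.4, [0, 0, -0.01], 0], [0.2, [0, 0, -0.02], 0], [0, [0, 0, -0.02], 0], [-0.3, [0, 0, -0.02], 0], [-0.3, [0, 0, -0.02], 0], [-0.3, [0, 0, -0.02], 0], [-0.3, [0, 0, -0.02], 0], [-0.3, [0, 0, -0.02], 0]]'

```text
t: 10.1
ee_pos: [0.527, -0.1062, 0.0798]
tcp_rot: [0.727, 0.686, -0.0, -0.0]
ft_force: [0.6, -0.3, -0.4]
grip_width: 0.0589
gripper_force: 0.0
```

Emit:
send_rows --motion '[[-0.3, [0, 0, -0.3], 0], [-0.3, [0, 0, -0.9], 0], [-0.3, [0, 0, -1.7], 0], [-0.3, [0, 0, -2.5], 0], [-0.3, [0, 0, -2.5], 0], [-0.3, [0, 0, -2.5], 0]]'

```text
t: 10.6
ee_pos: [0.5281, -0.1065, 0.1823]
tcp_rot: [0.727, 0.686, 0.001, 0.002]
ft_force: [-0.5, -1.0, 0.9]
grip_width: 0.0593
gripper_force: 0.0
```

```bash
python3 go.py .5715 -.247 .15 86.5
python3 - <<'E'
from h import *
from station import *
s=snapshot('side');np.savez('side4.npz',**s)
c=cv2.resize(s['img'][150:220,275:355],None,fx=8,fy=8,interpolation=cv2.INTER_CUBIC)
cv2.imwrite('pics/c7.png',c[:,:,::-1])
E
```

```text
t 10.6 p [ 0.5281 -0.1065  0.1823] yaw 86.67 w 0.0593 q [-0.24  0.17  2.08 -0.    0.89 -0.18]
shift [-3.443  1.283  0.815] twist 0.003
```

View pics/c7.png

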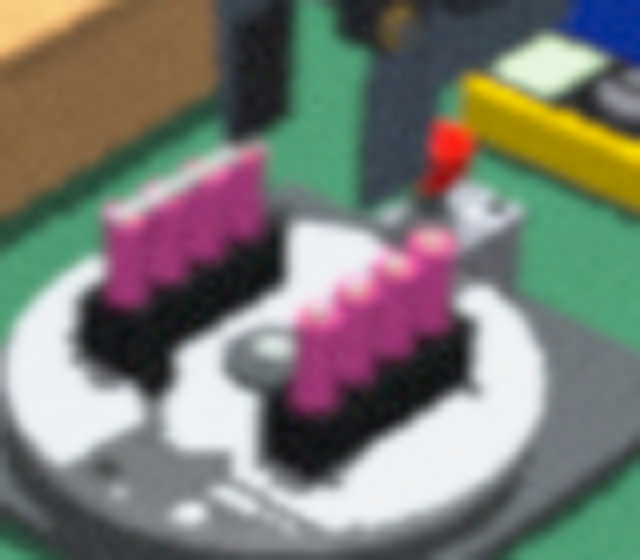

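The fourth near-row cell, at crop (316,360), is level with its neighbours and stands in its pocket. Now the knob: relative to the pocket it lies at (0.5708, -0.247).

Emit:
send_rows --motion '[[-0.3, [-3.45, 1.26, 0.8], 0], [-0.3, [-3.45, 1.26, 0.8], 0], [-0.3, [-3.45, 1.26, 0.8], 0], [-0.3, [-3.45, 1.26, 0.8], 0], [-0.3, [-3.45, 1.26, 0.8], 0], [-0.3, [-3.45, 1.26, 0.8], 0], [-0.3, [-3.45, 1.26, 0.8], 0], [-0.3, [-3.45, 1.26, 0.8], 0]]'

```text
t: 11.32
ee_pos: [0.5688, -0.2458, 0.1475]
tcp_rot: [0.727, 0.687, -0.0, -0.001]
ft_force: [0.2, -0.1, -0.5]
grip_width: 0.0593
gripper_force: 0.0
```

```bash
python3 go.py .5708 -.247 .084 86.5
```

```text
t 11.32 p [ 0.5688 -0.2458  0.1475] yaw 86.71 w 0.0593 q [-0.45  0.34  1.93  0.    0.87 -0.39]
shift [-0.029  0.054  1.586] twist 0.0037
```

Emit:
send_rows --motion '[[-0.3, [-0.03, 0.05, 0.3], 0], [-0.3, [-0.03, 0.05, 0.6], 0], [-0.3, [-0.03, 0.05, 0.9], 0], [-0.3, [-0.03, 0.05, 1.2], 0], [-0.3, [-0.03, 0.05, 1.5], 0], [-0.3, [-0.03, 0.05, 1.57], 0], [-0.3, [-0.03, 0.05, 1.57], 0], [-0.3, [-0.03, 0.05, 1.57], 0]]'

```text
t: 11.98
ee_pos: [0.5713, -0.2482, 0.0849]
tcp_rot: [0.727, 0.686, -0.0, -0.0]
ft_force: [-0.1, -0.5, -0.0]
grip_width: 0.0592
gripper_force: 0.0
```

Emit:
send_rows --motion '[[0, [0, 0, 0], 0], [0.3, [0, 0, 0], 0], [1, [0, 0, 0], 0], [1, [0, 0, 0], 0], [1, [0, 0, 0], 0], [1, [0, 0, 0], 0], [1, [0, 0, 0], 0], [1, [0, 0, 0], 0]]' --force 55

```text
t: 12.65
ee_pos: [0.5715, -0.2483, 0.0854]
tcp_rot: [0.727, 0.686, 0.0, 0.0]
ft_force: [-1.0, 0.3, 5.1]
grip_width: 0.0309
gripper_force: 55.0
```

Emit:
send_rows --motion '[[1, [0, 0, -0.05], 0], [1, [0, 0, -0.1], 0], [1, [0, 0, -0.15], 0], [1, [0, 0, -0.2], 0], [1, [0, 0, -0.25], 0], [1, [0, 0, -0.27], 0], [1, [0, 0, -0.27], 0]]'

```text
t: 13.23
ee_pos: [0.5714, -0.2483, 0.0953]
tcp_rot: [0.727, 0.686, 0.0, 0.0]
ft_force: [8.4, -2.4, -13.9]
grip_width: 0.0307
gripper_force: 55.0
```

Emit:
send_rows --motion '[[1, [0, 0, -0.02], 0], [1, [0, 0, -0.04], 0], [1, [0, 0, -0.05], 0], [1, [0, 0, -0.06], 0], [1, [0, 0, -0.06], 0], [1, [0, 0, -0.06], 0]]'

```text
t: 13.73
ee_pos: [0.5713, -0.2483, 0.0974]
tcp_rot: [0.727, 0.686, 0.0, 0.0]
ft_force: [8.1, -3.6, -15.4]
grip_width: 0.0309
gripper_force: 55.0
```

Emit:
send_rows --motion '[[1, [0, 0, -0.01], 0], [1, [0, 0, -0.02], 0], [1, [0, 0, -0.02], 0], [1, [0, 0, -0.02], 0]]'

```text
t: 14.07
ee_pos: [0.5713, -0.2482, 0.0976]
tcp_rot: [0.727, 0.686, 0.0, 0.0]
ft_force: [12.0, -4.7, -25.6]
grip_width: 0.0306
gripper_force: 55.0
```

Emit:
send_rows --motion '[[1, [0, 0, 0.005], 0], [1, [0, 0, 0.005], 0], [1, [0, 0, 0.005], 0], [1, [0, 0, 0.005], 0], [1, [0, 0, 0.005], 0], [1, [0, 0, 0.005], 0]]'

```text
t: 14.57
ee_pos: [0.5713, -0.2482, 0.0976]
tcp_rot: [0.727, 0.686, 0.0, 0.0]
ft_force: [10.5, -5.5, -23.4]
grip_width: 0.0304
gripper_force: 55.0
```

Run:
```python
from h import *
from station import *
s=snapshot('side')
c=cv2.resize(s['img'][140:220,275:365],None,fx=7,fy=7,interpolation=cv2.INTER_CUBIC)
cv2.imwrite('pics/c8.png',c[:,:,::-1])
o=get_obs();print(o['t'],o['ee_pos'],o['ft_force'],o['grip_width'])
```

```text
14.6167 [ 0.57133226 -0.24824037  0.09755831] [ 10.49599236  -4.09807794 -22.56550734] 0.03082636288508206
```

View pics/c8.png

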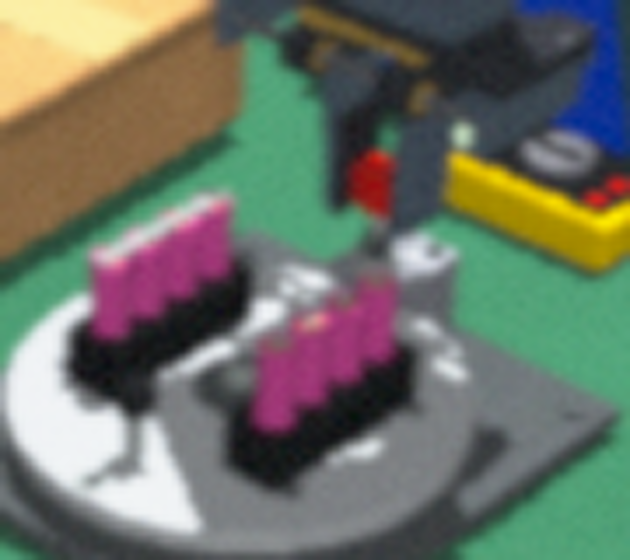

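The knob is held between the fingers at crop (372,185), raised against its stop. The dial has not turned and all four near cells are level. Handing in.

```bash
python3 -c "
from station import *
print(job_done())"
```

```text
the job is handed in; nothing more can be done
None
```

The pink cell is home in the near-row pocket and let go. The red knob is gripped and held up at its stop (about 12 mm of travel), the dial has not been turned, and the job was handed in at about 15 s.

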